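Load the purge pot and hold its bayonet lid at half turn

ROBOT

A 6-joint arm with a two-finger parallel gripper is mounted at the origin on a cart in front of the work surface, level with it; the furniture and walls round the work are solid. World frame = base frame: x ahead of the robot, y to its left, z up, the work surface at z = 0. Lengths are in m, angles in rad, forces in N, time in s.
With the tool pointing down it reaches from about 0.275 to 0.775 m from the base axis. Payload 14.6 kg.
Tool frame: the origin (TCP) lies at the very end of the fingers, on their centre line; the grasp point (between the pads) lies 19 mm behind it; z points along the fingers, y is the line along which they close (so a half turn about z gives the same grasp; the last joint's range is limited). The gripper opens to 85 mm and grips with 20 to 120 N. Pads are 22 mm wide; open, the fingers measure 114 mm over their backs; the gripper's body (76 mm by 85 mm) begins 54 mm behind the grasp point. The pads swing forward as they close: fully open they stand 13 mm farther back than shut.
Start: joints at [1.147, 0.263, -0.048, 1.259, 0, 1.415], TCP at [0.139, 0.506, 0.231] pointing down, gripper open.
Joint ranges: [-2.65, 2.65], [-0.89, 1.7], [-1.18, 1.37], [-2.13, 2.11], [-1.35, 1.29], [-3.14, 3.14]. Speed limits (rad/s): [1.89, 1.89, 2.57, 2.79, 3.14, 3.14].

INTERFACE

Orientations are given as a 3x3 rotation matrix whose columns are the frame's x, y, z axes.
In Python, from plant import r, eyes gives the robot as it stands. The module is installed in compiled form; this text tells all that it offers.
- The arm moves only by the tool play_rows, never from a script. Its argument "steps" is a list of rows, each a list of 3 entries, a list of its own where there are three numbers: the opening, from -1 (shut) to 1 (fully open), then the shift along the world's x, y, z normalised to -1 to 1, where 1 is 300 mm, then the turn about the world's z normalised to -1 to 1, where 1 is 180 degrees. A call has 1 to 5 rows; each row is the pose to reach, as a shift and turn from the pose commanded when the call began, turning the shorter way round; what a row does not reach only later rows make up. A row lasts 1/8 s, in which the tool goes at most 62.5 mm and 10.7 degrees, less where a joint would pass 70% of its speed; a pose out of reach is approached as far as the arm can. A call with a number of a shift or a turn outside -1 to 1 is refused whole. A call with a gripper value outside its range is refused whole. The fingers move at their own pace and stop on an object; "force" is the grip in N (left out, the last holds). Time passes only in rows, so rows that repeat a pose let the fingers close. It gives the time, the measured TCP pose, the force, the opening and the grip force at its end, in the units of the state.
- r.get_state(): the state, without advancing time (a new reading comes with each control period).
- eyes.capture(name): name is "scene" or "top" or "wrist"; returns the picture (384x512x3 uint8, blue, green, red); there is no depth.
- eyes.camera_params(name): a dict with "camera_matrix" (3x3 intrinsics, pixels), "k1" (the pictures are not rectified: a ray, as slopes to the right and down, at radius r is drawn at 1 + k1 r^2 times it, then the intrinsics apply), "world_from_camera" (4x4, takes a point from camera to world coordinates); the wrist camera has in their place "T_tool_cam" (4x4, takes a point from camera to tool coordinates, whose origin is the TCP and whose axes are the flange's). Camera axes: x right, y up, looking along -z (the intrinsics and any distortion apply to the point x, -y, -z); pixel columns grow to the right and rows downward; lengths in m; the calibration is good to about 2 mm. A picture is of the moment at which its call begins: read the wrist's pose just before it. camera_params takes no time and is no camera call.
- r.sign_off(): hands the job in; it is judged then, once.
The state is a dict: "t": time; "joint_positions": joint angles; "qvel": joint speeds; "joint_efforts": joint torques, N m; "tcp_pos": TCP position; "eef_rot": TCP orientation; "force": force on the tool from outside, world axes, zero at the start; "wrist_torque": the same for the moment, N m; "grip_width": finger opening in m; "gripper_force": force on a finger pad.
Only numpy, scipy, OpenCV 4.12 (cv2) and the standard library are available. Lean on these libraries where they do the work, as an engineer would, in place of code of your own. Each camera call takes 0.05 s, during which the arm holds its last target. There are 200 camera calls.

TASK

Load the bench purge pot: stand exactly three of the five brass nipples upright inside it, then lower the lid with its lugs in the collar's gaps, press it fully down on the sprung ring and twist it clockwise half way to its lock, lugs at the single-dot marks (an eighth of a turn), short of the click. Finish while still gripping the lid there and pressing it fully down, so that the ring stays open for the purge. Keep the other two nipples out, and the bolt, bush and thread tape where they are.

Things in the scene. Friction and masses are not known exactly. Their poses are not given: they have to be found in the camera images.
- pot: grey steel pot, fixed. Origin: underside centre of its square 150 mm base plate, on the bench; z up. Round bore 112 mm diameter, inner floor 8 mm above the bench. Collar round the mouth: 161 mm outside, top at 81 mm, two inward lips (130 mm between them) with gaps on the pot's +x and -x sides. Brass nozzle on the +x side reaches 96 mm from the axis, 30 mm up; bolt heads at the plate's corners.
- pot_mouth (a point): centre of the mouth, level with the top of the lips, 81 mm above the bench. Lips: 8 mm thick, undersides 73 mm above the bench, upper inner edge bevelled 3 mm; room for the lugs beneath them out to 152 mm diameter. Stops let a lug turn from its gap only clockwise seen from above.
- pot_gap (a point): middle of the gap on the pot's +x side, 73.5 mm from the axis, on the collar's top; the other gap is straight across the mouth. Each gap is 38 degrees wide; the lid's lugs (26 degrees wide) go down through them.
- half_mark (a point): single black dot on the collar's top, 73.5 mm from the axis, 45 degrees clockwise of pot_gap: the half turn, where a lug shall be held. A second single dot lies straight across the mouth.
- lock_mark (a point): pair of black dots, 90 degrees clockwise of pot_gap: the lock, where a pocket in the lip lets the lug spring up 3.5 mm and click (not wanted now). A second pair lies straight across the mouth.
- lid: loose grey steel lid, 0.2 to 0.4 kg, lying flat, handle up. Origin: centre of its flat underside; z up. Disc 121 mm diameter, 6 mm thick, raised middle (92 mm) to 10 mm; two lugs, 6 mm thick, 26 degrees wide, reach 142 mm diameter along +x and -x; the same after half a turn. Underside above the bench: 81 mm wrongly on the lips, 70 resting in the gaps, 62 pressed fully down; it turns only below 67.
- lid_handle (a point): middle of the black bar handle, 34 mm above the lid's underside. The bar runs along the lid's x, 92 mm long, 14 mm wide (y), from 27 to 41 mm above the underside, on two posts 32 mm either side of the middle; free to grip across its middle.
- seal_ring (a joint): how far (m) the black sprung ring in the collar (112 mm inside, 124 mm outside, top 70 mm above the bench at rest) is pushed down: 0 at rest, 0.008 on its stop. Its spring pushes up with 7 N at 0, 13 N at the stop, so pressing the lid fully down takes 9 to 11 N beyond the lid's weight. With the lid let go under the lips it reads 0.003.
- nipple_a: brass hex nipple, one of five alike, 48 mm high, standing on end, 0.09 kg. Origin: centre of its underside, z up. Threaded ends 21 mm diameter; hexagon in the middle from 18 to 30 mm height, 26 mm across flats (along x) and 30 mm across corners (along y).
- nipple_b: brass hex nipple, one of five alike, 48 mm high, standing on end, 0.09 kg. Origin: centre of its underside, z up. Threaded ends 21 mm diameter; hexagon in the middle from 18 to 30 mm height, 26 mm across flats (along x) and 30 mm across corners (along y).
- nipple_c: brass hex nipple, one of five alike, 48 mm high, standing on end, 0.09 kg. Origin: centre of its underside, z up. Threaded ends 21 mm diameter; hexagon in the middle from 18 to 30 mm height, 26 mm across flats (along x) and 30 mm across corners (along y).
- nipple_d: brass hex nipple, one of five alike, 48 mm high, standing on end, 0.09 kg. Origin: centre of its underside, z up. Threaded ends 21 mm diameter; hexagon in the middle from 18 to 30 mm height, 26 mm across flats (along x) and 30 mm across corners (along y).
- nipple_e: brass hex nipple, one of five alike, 48 mm high, standing on end, 0.09 kg. Origin: centre of its underside, z up. Threaded ends 21 mm diameter; hexagon in the middle from 18 to 30 mm height, 26 mm across flats (along x) and 30 mm across corners (along y).
- bolt_m16: bystander: steel hex bolt with nut standing on its head, 26 mm wide, 79 mm high; origin: centre of its underside.
- bush_steel: bystander: plain steel bush, 42 mm diameter, 40 mm high; origin: centre of its underside.
- ptfe_tape: bystander: flat spool of thread tape, 52 mm diameter, 14 mm high; origin: centre of its underside.
Not all that is in view belongs to the job. Leave any orange look-alike of the lid alone. Leave any blue look-alike of the nipple_e alone.

How it is judged:
On the way, in this order (a step that is already met when the one before it is completed fails the run):
1. exactly three brass nipples stand upright on the pot's floor, the other two are outside (((horizontal distance between each of nipple_a, nipple_b, nipple_c and pot below 0.05 m and horizontal distance between each of nipple_d, nipple_e and pot above 0.085 m) or (horizontal distance between each of nipple_a, nipple_b, nipple_d and pot below 0.05 m and horizontal distance between each of nipple_c, nipple_e and pot above 0.085 m) or (horizontal distance between each of nipple_a, nipple_b, nipple_e and pot below 0.05 m and horizontal distance between each of nipple_c, nipple_d and pot above 0.085 m) or (horizontal distance between each of nipple_a, nipple_c, nipple_d and pot below 0.05 m and horizontal distance between each of nipple_b, nipple_e and pot above 0.085 m) or (horizontal distance between each of nipple_a, nipple_c, nipple_e and pot below 0.05 m and horizontal distance between each of nipple_b, nipple_d and pot above 0.085 m) or (horizontal distance between each of nipple_a, nipple_d, nipple_e and pot below 0.05 m and horizontal distance between each of nipple_b, nipple_c and pot above 0.085 m) or (horizontal distance between each of nipple_a, nipple_e and pot above 0.085 m and horizontal distance between each of nipple_b, nipple_c, nipple_d and pot below 0.05 m) or (horizontal distance between each of nipple_a, nipple_d and pot above 0.085 m and horizontal distance between each of nipple_b, nipple_c, nipple_e and pot below 0.05 m) or (horizontal distance between each of nipple_a, nipple_c and pot above 0.085 m and horizontal distance between each of nipple_b, nipple_d, nipple_e and pot below 0.05 m) or (horizontal distance between each of nipple_a, nipple_b and pot above 0.085 m and horizontal distance between each of nipple_c, nipple_d, nipple_e and pot below 0.05 m)) and (horizontal distance between nipple_a and pot above 0.085 m or (height (world z) of nipple_a between 0.004 and 0.014 m and angle between nipple_a's own z axis and vertical below 0.2 rad)) and (horizontal distance between nipple_b and pot above 0.085 m or (height (world z) of nipple_b between 0.004 and 0.014 m and angle between nipple_b's own z axis and vertical below 0.2 rad)) and (horizontal distance between nipple_c and pot above 0.085 m or (height (world z) of nipple_c between 0.004 and 0.014 m and angle between nipple_c's own z axis and vertical below 0.2 rad)) and (horizontal distance between nipple_d and pot above 0.085 m or (height (world z) of nipple_d between 0.004 and 0.014 m and angle between nipple_d's own z axis and vertical below 0.2 rad)) and (horizontal distance between nipple_e and pot above 0.085 m or (height (world z) of nipple_e between 0.004 and 0.014 m and angle between nipple_e's own z axis and vertical below 0.2 rad))), for 0.3 s.
2. the lid lies on the sprung ring with its lugs in the two gaps (z of lid in the frame of pot between 0.055 and 0.0725 m and horizontal distance between lid and pot below 0.006 m and angle between the x axis of lid and the x axis of pot, either way round below 0.2 rad), for 0.1 s.
At the end, for the whole second after the job is handed in: Lid level in the collar, within 6 mm of the pot's axis, turned 35 to 55 degrees clockwise from the gaps, sprung ring more than 5 mm down, at rest, fingers on it with over 2 N; exactly three nipples upright (within 11 degrees) on the pot's floor, the other two over 85 mm from its axis (all of step 1 and horizontal distance between lid and pot below 0.006 m and z of lid in the frame of pot between 0.055 and 0.0655 m and value of joint seal_ring above 0.005 m and angle between lid's own z axis and vertical below 0.06 rad and angle between the x axis of lid and the x axis of pot, either way round between 0.61 and 0.96 rad and linear speed of lid below 0.02 m/s and angular speed of lid below 0.15 rad/s and contact force between the fingers and lid above 2 N); the arm keeps its last pose, push and grip.
It fails at once if the lid is turned into its lock (more than 75 degrees) (z of lid in the frame of pot below 0.0725 m and horizontal distance between lid and pot below 0.01 m and angle between the x axis of lid and the x axis of pot, either way round above 1.31 rad).
It fails at once if the bolt, the bush or the thread tape is pushed more than 30 mm (distance of any of bolt_m16, bush_steel, ptfe_tape from where it was at the start of the episode above 0.03 m).
It also fails if it takes over 72 s, if anything falls off the work surface, if the arm or the gripper's body presses on something with over 40 N, if the wrist force passes 120 N, or if a joint passes its speed limit or range.

## Working session

There is one attempt and no reset: what is moved stays moved. The work goes in short steps, Python scripts to look and compute and a tool call to move; the robot and the scene stay as the last step left them, time stands still between calls to the robot, and variables do not carry over. Pictures are saved under pics/ and viewed, at most 10 in all, crops included, and the job is handed in when it is done.

Besides the shell and the picture viewer there is one more tool, called after "Call:" in YAML: its name, and indented under it one key for each argument. play_rows: Moves the arm, as the interface text tells. Scaled input: -1 to 1 covers 300 mm each way for a shift and 180 degrees each way for a turn. Its arguments: {"type":"object","properties":{"steps":{"type":"array"},"force":{"type":"number"}},"required":["steps"]}

```bash
mkdir -p pics
cat > h.py <<'E'
import numpy as np, cv2
from plant import r, eyes
def cam(name, st=None):
    p=eyes.camera_params(name); K=np.array(p["camera_matrix"]); k1=p["k1"]
    if "world_from_camera" in p: T=np.array(p["world_from_camera"])
    else:
        st=st or r.get_state(); W=np.eye(4); W[:3,:3]=st["eef_rot"]; W[:3,3]=st["tcp_pos"]; T=W@np.array(p["T_tool_cam"])
    return K,k1,T
def ray(c,uv):
    K,k1,T=c; q=np.linalg.solve(K,np.array([uv[0],uv[1],1.0]))[:2]; s=q.copy()
    for _ in range(20): s=q/(1+k1*(s@s))
    d=T[:3,:3]@np.array([s[0],-s[1],-1.0]); return T[:3,3],d/np.linalg.norm(d)
def onz(c,uv,z):
    o,d=ray(c,uv); return o+d*(z-o[2])/d[2]
def tri(c1,u1,c2,u2):
    o,d=ray(c1,u1); p,e=ray(c2,u2); A=np.stack([d,-e],1); t=np.linalg.lstsq(A,p-o,rcond=None)[0]
    a=o+d*t[0]; b=p+e*t[1]; return (a+b)/2,np.linalg.norm(a-b)
def proj(c,P):
    K,k1,T=c; q=np.linalg.inv(T)@np.append(P,1); s=np.array([q[0],-q[1]])/-q[2]; s=s*(1+k1*(s@s)); return (K@np.append(s,1))[:2]
E
python3 - <<'E'
from h import *
print({k:np.round(v,3).tolist() for k,v in r.get_state().items()})
for n in("scene","top"):
    im=eyes.capture(n); cv2.imwrite(f"pics/{n}.png",im); K,k1,T=cam(n); print(n,K.tolist(),k1,T.round(3).tolist())
a=cv2.imread("pics/scene.png");b=cv2.imread("pics/top.png")
cv2.imwrite("pics/s1.png",cv2.resize(a,(800,600),interpolation=3));cv2.imwrite("pics/t1.png",cv2.resize(b,(800,600),interpolation=3))
print(eyes.camera_params("wrist"))
E
```

```text
{'t': 0.0, 'joint_positions': [1.147, 0.264, -0.049, 1.259, -0.0, 1.415], 'qvel': [0.0, -0.001, 0.002, -0.001, -0.001, 0.001], 'joint_efforts': [-0.001, -63.763, 38.458, 0.013, -0.0, -0.0], 'tcp_pos': [0.139, 0.506, 0.231], 'eef_rot': [[-0.964, 0.266, -0.0], [0.266, 0.964, -0.001], [0.0, -0.001, -1.0]], 'force': [-0.099, -0.59, 0.946], 'wrist_torque': [-0.009, 0.012, 0.064], 'gripper_force': 0.0, 'grip_width': 0.085}
scene [[484.81467824211086, 0.0, 249.3495158100304], [0.0, 484.81467824211086, 191.1165087108158], [0.0, 0.0, 1.0]] -0.03287464475646084 [[0.6, 0.506, -0.62, -0.338], [-0.8, 0.372, -0.47, -0.671], [-0.007, 0.778, 0.628, 0.972], [0.0, 0.0, 0.0, 1.0]]
top [[491.65183114098, 0.0, 252.30849557653363], [0.0, 491.65183114098, 198.9671225052218], [0.0, 0.0, 1.0]] -0.1895779795396797 [[-0.132, 0.871, -0.473, -0.289], [-0.991, -0.121, 0.054, 0.112], [-0.01, 0.476, 0.879, 1.6], [0.0, 0.0, 0.0, 1.0]]
{'camera_matrix': array([[310.42086971,   0.        , 255.58747986],
       [  0.        , 310.42086971, 196.43369498],
       [  0.        ,   0.        ,   1.        ]]), 'k1': -0.08235473952155911, 'T_tool_cam': array([[-3.68802372e-04,  9.58610899e-01,  2.84719175e-01,
         7.29775548e-02],
       [ 9.99999898e-01,  4.27274649e-04, -1.43256248e-04,
         2.96801342e-04],
       [-2.58980287e-04,  2.84719094e-01, -9.58610959e-01,
        -1.41666178e-01],
       [ 0.00000000e+00,  0.00000000e+00,  0.00000000e+00,
         1.00000000e+00]])}
```

View pics/s1.png

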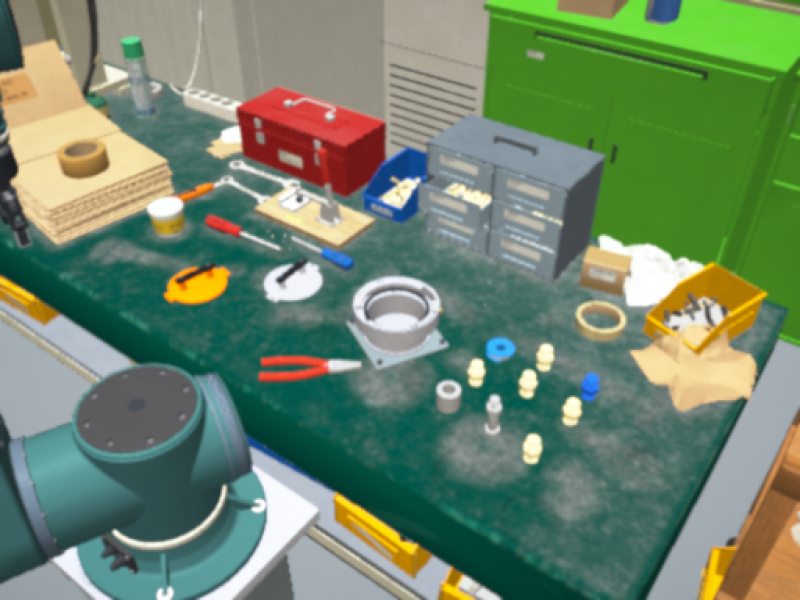

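View pics/t1.png

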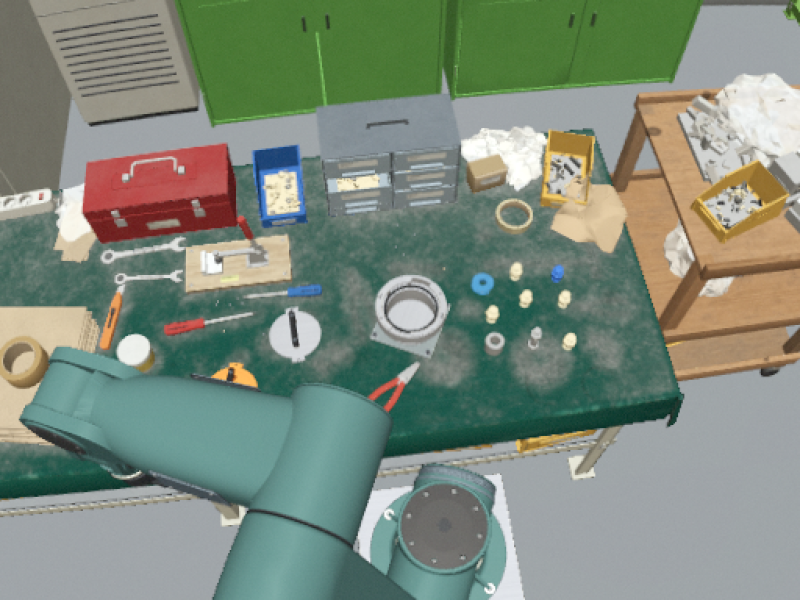

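The scene picture shows the following (800x600 view pixels).

| Item | Pixel | Note |
|---|---|---|
| Lid look-alike | scene (197,284) | orange, left alone |
| Lid | scene (293,281), top (295,335) | grey, chosen |
| Brass nipples | scene (477,373), (528,383), (545,357), (572,410), (532,449) | the five wanted |
| Nipple look-alike | scene (591,387) | blue, left alone |
| Bush | scene (448,396) | bystander |
| Bolt | scene (494,413) | bystander |
| Tape | scene (500,348) | bystander |
| Pot | scene (397,315), top (412,308) | |

The grey lid and the five pale brass nipples fit the description.

Run:
```python
from h import *
I={n:cv2.imread(f"pics/{n}.png") for n in("scene","top")}; C={n:cam(n) for n in I}
def blobs(n,lo,hi,roi,amin=8):
    h=cv2.cvtColor(I[n],cv2.COLOR_BGR2HSV); m=cv2.inRange(h,lo,hi); M=np.zeros_like(m); x0,y0,x1,y1=[int(v*.64) for v in roi]; M[y0:y1,x0:x1]=m[y0:y1,x0:x1]
    k,l,s,c=cv2.connectedComponentsWithStats(M); return [(c[i],s[i][4]) for i in range(1,k) if s[i][4]>=amin]
B={"scene":blobs("scene",(15,50,120),(35,255,255),(460,330,610,470)),"top":blobs("top",(15,50,120),(35,255,255),(480,255,585,355))}
used=[]
for u,a in B["scene"]:
    best=min(((tri(C["scene"],u,C["top"],v),v) for v,_ in B["top"]),key=lambda q:q[0][1]+abs(q[0][0][2]-.024)); print("nip",u.round(1),a,best[1].round(1),best[0][0].round(4),round(best[0][1],4))
print(len(B["top"]))
D={}
for n,roi in(("scene",(262,252,325,302)),("top",(268,305,324,362))):
    D[n]=max(blobs(n,(0,0,0),(180,255,70),roi),key=lambda b:b[1]); print(n,D[n])
print("handle",tri(C["scene"],D["scene"][0],C["top"],D["top"][0]))
for n,q in(("bush",(495,343)),("bolt",(535,337)),("tape",(482,284)),("blue",(558,272)),("pot rim",(411,305))):
    print(n,onz(C["top"],np.array(q)*.64,{"bush":.02,"bolt":.04,"tape":.007,"blue":.024,"pot rim":.081}[n]).round(3))
print("pot sc",onz(C["scene"],np.array((397,303))*.64,.081).round(3))
```

```text
nip [381.3 213.8] 120 [328.8 175.9] [ 0.6611 -0.3192  0.0371] 0.111
nip [347.2 231.1] 87 [328.8 175.9] [ 0.6257 -0.2866  0.0138] 0.0045
nip [301.4 232.5] 8 [314.  202.9] [ 0.5042 -0.2029  0.0517] 0.0114
nip [304.4 241.4] 74 [314.  202.9] [ 0.5209 -0.209   0.0111] 0.0035
nip [337.  246.7] 90 [335.5 193.1] [ 0.5475 -0.2952  0.0193] 0.0062
nip [365.  264.8] 112 [360.3 193.7] [ 0.5325 -0.3871  0.0189] 0.0065
nip [339.9 289.3] 98 [362.4 220.6] [ 0.4267 -0.371   0.0112] 0.0069
5
scene (array([187.1627907 , 172.20930233]), np.int32(43))
top (array([187.42105263, 208.97368421]), np.int32(38))
handle (array([0.54531926, 0.25193062, 0.03505178]), np.float64(0.0008031747919335377))
bush [ 0.447 -0.203  0.02 ]
bolt [ 0.44  -0.293  0.04 ]
tape [ 0.613 -0.205  0.007]
blue [ 0.611 -0.392  0.024]
pot rim [ 0.539 -0.021  0.081]
pot sc [ 0.54  -0.022  0.081]
```

Call:
play_rows:
  steps:
    - [1,[0.62,-0.62,0.06],0.086]
    - [1,[0.62,-0.62,0.06],0.086]
    - [1,[0.62,-0.62,0.06],0.086]
    - [1,[0.62,-0.62,0.06],0.086]
    - [1,[0.62,-0.62,0.06],0.086]

```text
t: 0.72
tcp_pos: [0.3272, 0.3179, 0.2493]
eef_rot: [[-1.0, 0.002, 0.0], [0.002, 1.0, -0.0], [-0.0, -0.0, -1.0]]
force: [-0.3, -0.5, -0.4]
grip_width: 0.0852
gripper_force: 0.0
```

Call:
play_rows:
  steps:
    - [1,[0.62,-0.62,0],0]
    - [1,[0.62,-0.62,0],0]
    - [1,[0.62,-0.62,0],0]
    - [1,[0.62,-0.62,0],0]
    - [1,[0.62,-0.62,0],0]

```text
t: 1.35
tcp_pos: [0.5133, 0.1315, 0.2484]
eef_rot: [[-1.0, 0.002, -0.001], [0.002, 1.0, -0.0], [0.001, -0.0, -1.0]]
force: [-0.7, 0.4, -0.1]
grip_width: 0.0856
gripper_force: 0.0
```

Run:
```python
from h import *
import pickle
s=r.get_state(); im=eyes.capture("wrist"); cv2.imwrite("pics/w1.png",im); pickle.dump(cam("wrist",s),open("w1.pkl","wb"))
print(s["t"],np.round(s["tcp_pos"],3),np.round(s["eef_rot"],3).tolist(),np.round(s["joint_positions"],2))
cv2.imwrite("pics/w1v.png",cv2.resize(im,(800,600),interpolation=3))
```

```text
1.35 [0.513 0.132 0.248] [[-1.0, 0.002, -0.001], [0.002, 1.0, -0.0], [0.001, -0.0, -1.0]] [ 0.1   0.27  0.    1.31 -0.    0.1 ]
```

View pics/w1v.png

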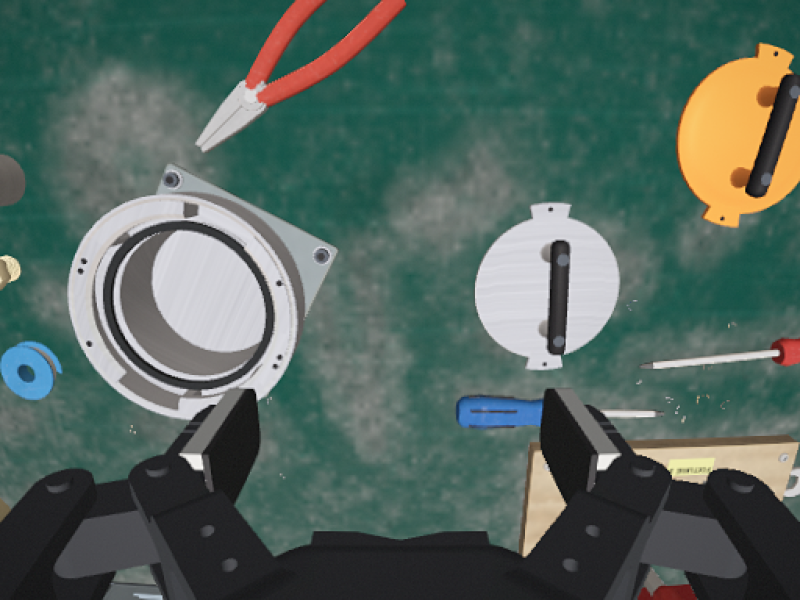

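The wrist picture shows the grey lid at (547,286), with lugs at (551,210) and (545,362) and the bar at (559,297). The pot's mouth is near (187,303). Its single dots are at (278,283) and (89,343), and its dot pairs near (81,266) and (277,360), which puts the gaps at upper right and lower left. The orange lid at (745,130) is left alone. Next I take a second wrist view, over the nipples.

Call:
play_rows:
  steps:
    - [0.2,[0.15,-0.97,0],0]
    - [0.2,[0.15,-0.97,0],0]
    - [0.2,[0.15,-0.97,0],0]
    - [0.2,[0.15,-0.97,0],0]
    - [0.2,[0.15,-0.97,0],0]

```text
t: 2.02
tcp_pos: [0.5562, -0.1579, 0.2493]
eef_rot: [[-1.0, -0.001, -0.0], [-0.001, 1.0, 0.0], [0.0, 0.0, -1.0]]
force: [-0.2, 0.7, -0.4]
grip_width: 0.0512
gripper_force: 0.0
```

Run:
```python
from h import *
import pickle
s=r.get_state(); im=eyes.capture("wrist"); cv2.imwrite("pics/w2.png",im); pickle.dump(cam("wrist",s),open("w2.pkl","wb"))
print(s["t"],np.round(s["tcp_pos"],3),np.round(s["qvel"],2))
cv2.imwrite("pics/w2v.png",cv2.resize(im,(800,600),interpolation=3))
```

```text
2.025 [ 0.556 -0.158  0.249] [-0.52  0.24  0.37  0.13  0.   -0.53]
```

View pics/w2v.png

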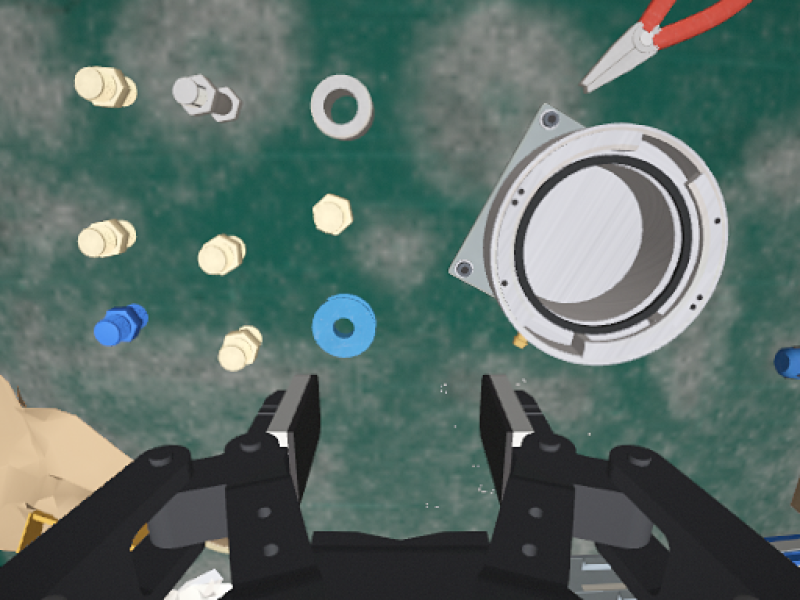

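The second wrist picture shows the five brass nipple tops at (94,80), (93,240), (213,257), (330,213) and (236,356). The blue look-alike is at (110,330). The pot's single dots are at (717,220) and (505,283), its pairs near (517,197) and (697,302), and the nozzle at (520,341).

Run:
```python
from h import *
import pickle
I=[cv2.imread(f"pics/w{i}.png") for i in(1,2)];C=[pickle.load(open(f"w{i}.pkl","rb")) for i in(1,2)]
def dark(im,uv,w=5):
    u,v=np.round(np.array(uv)*.64).astype(int); g=cv2.cvtColor(im,cv2.COLOR_BGR2GRAY)[v-w:v+w+1,u-w:u+w+1].astype(float)
    q=np.clip(np.median(g)-25-g,0,None); y,x=np.mgrid[-w:w+1,-w:w+1]; return np.array([u+(q*x).sum()/q.sum(),v+(q*y).sum()/q.sum()])
S=[]
for a,b in(((278,283),(717,220)),((89,343),(505,283))):
    u,v=dark(I[0],a),dark(I[1],b); P,e=tri(C[0],u,C[1],v); Q=[onz(C[0],u,.081)[:2],onz(C[1],v,.081)[:2]]; S.append(Q[1]); print("dot",u.round(1),v.round(1),P.round(4),round(e,4),np.round(Q,4).tolist())
    S[-1]=np.mean(Q,0)
c=(S[0]+S[1])/2; d=S[1]-S[0]; print("pot",c.round(4),"len",np.linalg.norm(d),"half ang",np.degrees(np.arctan2(d[1],d[0])),"gap ang",np.degrees(np.arctan2(d[1],d[0]))+45)
h=cv2.cvtColor(I[1],cv2.COLOR_BGR2HSV); m=cv2.inRange(h,(15,35,120),(35,255,255)); m[:,210+30:]=0; m[245:]=0
top=cv2.imread("pics/top.png"); mt=cv2.inRange(cv2.cvtColor(top,cv2.COLOR_BGR2HSV),(12,30,110),(38,255,255)); ct=cam("top")
k,l,s,cc=cv2.connectedComponentsWithStats(m); kt,lt,stt,cct=cv2.connectedComponentsWithStats(mt)
T=[cct[i] for i in range(1,kt) if 25<stt[i][4]<300 and 300<cct[i][0]<380 and 160<cct[i][1]<230]
for i in range(1,k):
    if s[i][4]<100: continue
    P,e=min((tri(C[1],cc[i],ct,t) for t in T),key=lambda q:q[1]); print("nip",(cc[i]/.64).round(0),s[i][4],P.round(4),round(e,4),"z=.026:",onz(C[1],cc[i],.026)[:2].round(4))
for u in((96,80),(94,240),(213,257),(331,213),(235,356)): print("top face",u,onz(C[1],np.array(u)*.64,.048)[:2].round(4))
# lid: white disc + bar
g=cv2.cvtColor(I[0],cv2.COLOR_BGR2GRAY); M=np.zeros_like(g); M[125:242,295:402]=1
b=((g<60)&(M>0)).astype(np.uint8); k,l,s,cc=cv2.connectedComponentsWithStats(b); i=1+s[1:,4].argmax()
(x,y),wh,a=cv2.minAreaRect(np.argwhere(l==i)[:,::-1].astype(np.float32)); print("bar",x,y,wh,a)
sc=np.array([187.163,172.209]); print("bar tri",tri(C[0],np.array([x,y]),cam("scene"),sc),onz(C[0],np.array([x,y]),.038))
bx=cv2.boxPoints(((x,y),wh,a)); L=sorted(bx,key=lambda p:p[1]); e=[onz(C[0],(L[0]+L[1])/2,.041),onz(C[0],(L[2]+L[3])/2,.041)]; print("bar ends",np.round(e,4).tolist(),"ang",np.degrees(np.arctan2(*(e[1]-e[0])[1::-1])))
w=((cv2.inRange(cv2.cvtColor(I[0],cv2.COLOR_BGR2HSV),(0,0,150),(180,40,255))>0)&(M>0)).astype(np.uint8); k,l,s,cc=cv2.connectedComponentsWithStats(w|b)
i=1+s[1:,4].argmax(); H=cv2.convexHull(np.argwhere(l==i)[:,::-1].astype(np.int32)); 
for u in((551,210),(545,362)): print("lug",onz(C[0],np.array(u)*.64,.006).round(4))
```

```text
dot [178.5 180.9] [458.8 140.9] [0.5156 0.0524 0.08  ] 0.0002 [[0.5152, 0.0527], [0.5156, 0.0518]]
dot [ 55.6 220.7] [322.3 180.9] [ 0.5588 -0.0888  0.0817] 0.0008 [[0.5595, -0.0893], [0.5586, -0.0887]]
pot [ 0.5372 -0.0184] len 0.14780132393862394 half ang -72.8253375790263 gap ang -27.825337579026296
nip [105.  86.] 835 [ 0.4254 -0.3713  0.0268] 0.0017 z=.026: [ 0.425  -0.3709]
nip [332. 214.] 501 [ 0.5188 -0.2078  0.0283] 0.0009 z=.026: [ 0.5191 -0.2077]
nip [106. 238.] 712 [ 0.536  -0.3863  0.0258] 0.0012 z=.026: [ 0.5356 -0.3856]
nip [221. 254.] 591 [ 0.5494 -0.2953  0.027 ] 0.0017 z=.026: [ 0.5493 -0.2948]
nip [239. 348.] 587 [ 0.6268 -0.2881  0.0259] 0.0016 z=.026: [ 0.6263 -0.2873]
top face (96, 80) [ 0.4241 -0.3641]
top face (94, 240) [ 0.5341 -0.3816]
top face (213, 257) [ 0.5475 -0.2925]
top face (331, 213) [ 0.5166 -0.2053]
top face (235, 356) [ 0.6246 -0.2836]
bar 356.8675537109375 189.9945831298828 (11.765713691711426, 72.1847915649414) 2.337306022644043
bar tri (array([0.5385286 , 0.24884431, 0.04064686]), np.float64(0.006248582632472853)) [0.53713665 0.2520496  0.038     ]
bar ends [[0.4937, 0.249, 0.041], [0.5819, 0.2534, 0.041]] ang 2.853572919190925
lug [0.4749 0.2516 0.006 ]
lug [0.6041 0.2573 0.006 ]
```

Call:
play_rows:
  steps:
    - [0.3,[-0.127,-0.167,-0.3],0]
    - [0.3,[-0.127,-0.167,-0.45],0]
    - [0.3,[-0.127,-0.167,-0.803],0]
    - [0.3,[-0.127,-0.167,-0.803],0]
    - [0.3,[-0.127,-0.167,-0.803],0]
  force: 40

```text
t: 2.7
tcp_pos: [0.5159, -0.2045, 0.0058]
eef_rot: [[-1.0, -0.002, -0.006], [-0.002, 1.0, 0.003], [0.006, 0.004, -1.0]]
force: [-1.0, 1.0, 1.0]
grip_width: 0.0555
gripper_force: 0.0
```

Call:
play_rows:
  steps:
    - [0.3,[0,0,0],0]
    - [-1,[0,0,0],0]
    - [-1,[0,0,0],0]
    - [-1,[0,0,0],0]
    - [-1,[0,0,0],0]

```text
t: 3.32
tcp_pos: [0.5197, -0.2074, 0.0106]
eef_rot: [[-1.0, -0.002, 0.003], [-0.002, 1.0, -0.001], [-0.003, -0.001, -1.0]]
force: [-1.7, 2.2, 12.6]
grip_width: 0.0264
gripper_force: 38.4
```

Call:
play_rows:
  steps:
    - [-1,[0,0,0],0]
    - [-1,[0,0,0.1],0]

```text
t: 3.58
tcp_pos: [0.5179, -0.2066, 0.0387]
eef_rot: [[-1.0, -0.001, -0.001], [-0.001, 1.0, 0.001], [0.001, 0.001, -1.0]]
force: [-0.5, 0.0, -1.0]
grip_width: 0.0262
gripper_force: 39.6
```

Call:
play_rows:
  steps:
    - [-1,[0,0.1,0.2],0]
    - [-1,[0.07,0.25,0.32],0]
    - [-1,[0.137,0.628,0.32],0]
    - [-1,[0.137,0.628,0.32],0]
    - [-1,[0.137,0.628,0.32],0]

```text
t: 4.2
tcp_pos: [0.5599, -0.0153, 0.1357]
eef_rot: [[-1.0, -0.006, 0.002], [-0.006, 1.0, 0.0], [-0.002, 0.0, -1.0]]
force: [0.1, -1.5, -1.1]
grip_width: 0.0262
gripper_force: 39.7
```

Call:
play_rows:
  steps:
    - [-1,[0,0,0],0]
    - [-1,[0,0,-0.15],0]
    - [-1,[0,0,-0.33],0]
    - [-1,[0,0,-0.385],0]
    - [-1,[0,0,-0.385],0]

```text
t: 4.82
tcp_pos: [0.558, -0.0193, 0.0181]
eef_rot: [[-1.0, 0.0, -0.003], [0.0, 1.0, 0.001], [0.003, 0.001, -1.0]]
force: [-3.7, 4.0, 1.5]
grip_width: 0.0258
gripper_force: 46.5
```

Call:
play_rows:
  steps:
    - [-1,[0,0,0],0]
    - [-1,[0,0,0],0]

```text
t: 5.08
tcp_pos: [0.5585, -0.0195, 0.019]
eef_rot: [[-1.0, 0.0, -0.001], [0.0, 1.0, 0.001], [0.001, 0.001, -1.0]]
force: [-5.1, 4.1, 1.8]
grip_width: 0.0255
gripper_force: 46.5
```

The side force of about 6 N suggests the finger linkage touches the ring. I move inward before releasing, and will grip the next nipples higher.

Call:
play_rows:
  steps:
    - [-1,[-0.027,0,0],0]
    - [-1,[-0.027,0,0],0]

```text
t: 5.32
tcp_pos: [0.5508, -0.0194, 0.0191]
eef_rot: [[-1.0, -0.0, 0.0], [-0.0, 1.0, -0.0], [-0.0, -0.0, -1.0]]
force: [0.2, 1.0, -0.3]
grip_width: 0.0259
gripper_force: 46.4
```

Call:
play_rows:
  steps:
    - [-0.2,[0,0,0],0]
    - [-0.2,[0,0,0],0]
    - [-0.2,[0,0,0],0]

```text
t: 5.7
tcp_pos: [0.5515, -0.0186, 0.0189]
eef_rot: [[-1.0, -0.001, 0.0], [-0.001, 1.0, -0.0], [-0.0, -0.0, -1.0]]
force: [-0.6, -0.6, 0.3]
grip_width: 0.0347
gripper_force: 0.0
```

Call:
play_rows:
  steps:
    - [-0.2,[0,0,0.2],0]
    - [-0.2,[0,0,0.387],0]
    - [0.3,[0,-0.2,0.387],0.058]
    - [0.3,[0,-0.4,0.387],0.117]
    - [0.3,[0,-0.6,0.387],0.176]

```text
t: 6.32
tcp_pos: [0.5515, -0.1956, 0.1353]
eef_rot: [[-0.86, -0.511, 0.001], [-0.511, 0.86, -0.0], [-0.0, -0.001, -1.0]]
force: [1.3, 0.4, -0.3]
grip_width: 0.0554
gripper_force: 0.0
```

Call:
play_rows:
  steps:
    - [0.3,[-0.007,-0.2,0],0.058]
    - [0.3,[-0.007,-0.318,-0.08],0.117]
    - [0.3,[-0.007,-0.318,-0.25],0.141]
    - [0.3,[-0.007,-0.318,-0.392],0.141]
    - [0.3,[-0.007,-0.318,-0.392],0.141]

```text
t: 6.95
tcp_pos: [0.5478, -0.2883, 0.015]
eef_rot: [[-0.563, -0.826, -0.004], [-0.826, 0.563, 0.003], [-0.0, 0.005, -1.0]]
force: [0.8, 0.3, 1.4]
grip_width: 0.0557
gripper_force: 0.0
```

Call:
play_rows:
  steps:
    - [-1,[0,0,0],0]
    - [-1,[0,0,0],0]
    - [-1,[0,0,0],0]
    - [-1,[0,0,0],0]
    - [-1,[0,0,0],0]

```text
t: 7.58
tcp_pos: [0.5505, -0.29, 0.0196]
eef_rot: [[-0.563, -0.827, 0.003], [-0.827, 0.563, -0.002], [0.0, -0.004, -1.0]]
force: [0.1, 0.0, 6.4]
grip_width: 0.0257
gripper_force: 38.9
```

Call:
play_rows:
  steps:
    - [-1,[0,0,0.2],0]
    - [-1,[0,0.12,0.36],0]
    - [-1,[-0.05,0.3,0.4],0]
    - [-1,[-0.087,0.5,0.4],0]
    - [-1,[-0.087,0.7,0.4],0]

```text
t: 8.2
tcp_pos: [0.523, -0.0778, 0.1393]
eef_rot: [[-0.564, -0.826, 0.003], [-0.826, 0.564, -0.001], [-0.001, -0.003, -1.0]]
force: [1.1, -0.7, -1.3]
grip_width: 0.0251
gripper_force: 40.3
```

Call:
play_rows:
  steps:
    - [-1,[0,0.145,0],0]
    - [-1,[0,0.145,-0.1],0]
    - [-1,[0,0.145,-0.28],0]
    - [-1,[0,0.145,-0.365],0]
    - [-1,[0,0.145,-0.365],0]

```text
t: 8.82
tcp_pos: [0.5233, -0.0357, 0.0279]
eef_rot: [[-0.563, -0.827, 0.0], [-0.827, 0.563, 0.0], [-0.0, -0.0, -1.0]]
force: [-0.1, 0.3, -0.7]
grip_width: 0.0252
gripper_force: 43.3
```

Call:
play_rows:
  steps:
    - [-1,[0,0,0],0]

```text
t: 8.95
tcp_pos: [0.524, -0.036, 0.0291]
eef_rot: [[-0.563, -0.827, 0.002], [-0.827, 0.563, -0.0], [-0.001, -0.002, -1.0]]
force: [-0.4, -0.4, -0.7]
grip_width: 0.0253
gripper_force: 43.3
```

Call:
play_rows:
  steps:
    - [-1,[-0.007,-0.02,0],0]
    - [-1,[-0.007,-0.02,-0.008],0]
    - [-1,[-0.007,-0.02,-0.008],0]

```text
t: 9.32
tcp_pos: [0.5213, -0.0421, 0.0256]
eef_rot: [[-0.563, -0.826, 0.0], [-0.826, 0.563, -0.0], [-0.0, -0.0, -1.0]]
force: [0.0, -0.1, 0.3]
grip_width: 0.0254
gripper_force: 43.3
```

Call:
play_rows:
  steps:
    - [-0.2,[0,0,0],0]
    - [-0.2,[0,0,0],0]
    - [-0.2,[0,0,0],0]

```text
t: 9.7
tcp_pos: [0.5212, -0.0418, 0.0255]
eef_rot: [[-0.563, -0.827, 0.0], [-0.827, 0.563, 0.0], [-0.0, -0.0, -1.0]]
force: [0.3, 0.6, 0.9]
grip_width: 0.0346
gripper_force: 0.0
```

Call:
play_rows:
  steps:
    - [-0.2,[0,0,0.2],0]
    - [-0.2,[0,0,0.37],0]
    - [0.3,[0.07,-0.17,0.37],-0.058]
    - [0.3,[0.15,-0.35,0.37],-0.117]
    - [0.3,[0.22,-0.52,0.37],-0.176]

```text
t: 10.32
tcp_pos: [0.5879, -0.1996, 0.1367]
eef_rot: [[-0.916, -0.402, 0.001], [-0.402, 0.916, -0.0], [-0.0, -0.0, -1.0]]
force: [0.7, 0.5, -0.1]
grip_width: 0.0555
gripper_force: 0.0
```

Call:
play_rows:
  steps:
    - [0.3,[0.07,-0.15,0],-0.058]
    - [0.3,[0.13,-0.293,0],-0.117]
    - [0.3,[0.13,-0.293,0],-0.176]
    - [0.3,[0.13,-0.293,0],-0.234]
    - [0.3,[0.13,-0.293,0],-0.293]

```text
t: 10.95
tcp_pos: [0.6262, -0.2858, 0.1362]
eef_rot: [[-0.874, 0.485, -0.0], [0.485, 0.874, 0.0], [0.0, 0.0, -1.0]]
force: [-0.1, -0.6, -0.3]
grip_width: 0.0554
gripper_force: 0.0
```

Run:
```python
from h import *
s=r.get_state(); c=cam("wrist",s); im=eyes.capture("wrist"); cv2.imwrite("pics/w3.png",im)
print(s["t"],np.round(s["tcp_pos"],4),np.round(s["eef_rot"],3).tolist(),np.round(s["joint_positions"],2))
m=cv2.inRange(cv2.cvtColor(im,cv2.COLOR_BGR2HSV),(15,35,120),(35,255,255)); k,l,st,cc=cv2.connectedComponentsWithStats(m)
for i in range(1,k):
    if st[i][4]>150: print(st[i],cc[i].round(1),onz(c,cc[i],.026)[:2].round(4))
```

```text
10.95 [ 0.6262 -0.2858  0.1362] [[-0.874, 0.485, -0.0], [0.485, 0.874, 0.0], [0.0, 0.0, -1.0]] [-0.55  0.58  0.22  1.21  0.   -0.04]
[   5    9   61   42 1805] [34.5 29.3] [ 0.4247 -0.3714]
[492  31  17  30 381] [500.2  46.2] [ 0.6133 -0.0548]
[ 75 141  49  38 646] [104.8 158.5] [ 0.5378 -0.3804]
[ 261  296   63   49 1384] [289.  314.6] [ 0.7478 -0.3162]
[ 100  345   46   39 1135] [127.7 367.5] [ 0.7278 -0.498 ]
```

Run:
```python
from h import *
s=r.get_state(); c=cam("wrist",s)
for z in(0,.026,.048): print(proj(c,np.array([.6265,-.287,z])).round(1))
im=cv2.imread("pics/w3.png"); cv2.imwrite("pics/w3v.png",cv2.resize(im,(640,480),interpolation=3))
```

```text
[254.4 187.6]
[254.3 195.5]
[254.2 203.5]
```

View pics/w3v.png

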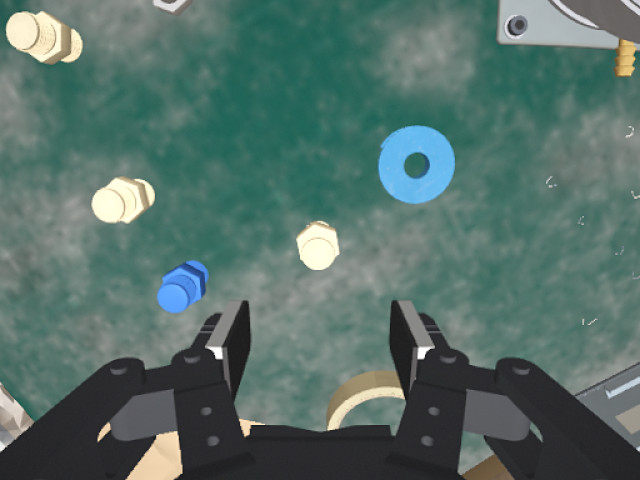

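The nipple to be taken is at (318,246) of the 640x480 view, which matches the projected position to within a pixel. The blue one at (182,287) is clear of the fingers.

Call:
play_rows:
  steps:
    - [0.3,[0,0,-0.1],-0.058]
    - [0.3,[0,0,-0.2],-0.117]
    - [0.3,[0,0,-0.3],-0.158]
    - [0.3,[0,0,-0.398],-0.158]
    - [0.3,[0,0,-0.398],-0.158]

```text
t: 11.62
tcp_pos: [0.625, -0.285, 0.0152]
eef_rot: [[-0.545, 0.838, -0.003], [0.838, 0.545, 0.002], [0.003, -0.002, -1.0]]
force: [-0.6, 0.4, 0.2]
grip_width: 0.0554
gripper_force: 0.0
```

Call:
play_rows:
  steps:
    - [-1,[0,0,0],0]
    - [-1,[0,0,0],0]
    - [-1,[0,0,0],0]
    - [-1,[0,0,0],0]
    - [-1,[0,0,0],0]

```text
t: 12.25
tcp_pos: [0.627, -0.2862, 0.0188]
eef_rot: [[-0.543, 0.84, 0.002], [0.84, 0.543, -0.001], [-0.002, 0.001, -1.0]]
force: [-1.0, 0.9, 8.1]
grip_width: 0.0272
gripper_force: 39.3
```

Call:
play_rows:
  steps:
    - [-1,[0,0,0.2],0]
    - [-1,[0,0,0.4],0]
    - [-1,[0,0,0.4],0]

```text
t: 12.62
tcp_pos: [0.6283, -0.287, 0.1429]
eef_rot: [[-0.543, 0.839, 0.008], [0.839, 0.543, -0.005], [-0.008, 0.004, -1.0]]
force: [0.2, 0.1, -1.1]
grip_width: 0.0273
gripper_force: 39.8
```

Call:
play_rows:
  steps:
    - [-1,[-0.06,0.16,0],0]
    - [-1,[-0.12,0.34,0],0]
    - [-1,[-0.18,0.52,0],0]
    - [-1,[-0.24,0.7,0],0]
    - [-1,[-0.3,0.88,0],0]

```text
t: 13.25
tcp_pos: [0.5352, -0.0202, 0.137]
eef_rot: [[-0.543, 0.84, 0.0], [0.84, 0.543, 0.0], [-0.0, 0.0, -1.0]]
force: [0.4, 0.5, -0.2]
grip_width: 0.0272
gripper_force: 39.8
```

Call:
play_rows:
  steps:
    - [-1,[-0.043,0.085,0],0]
    - [-1,[-0.043,0.085,-0.05],0]
    - [-1,[-0.043,0.085,-0.25],0]
    - [-1,[-0.043,0.085,-0.35],0]
    - [-1,[-0.043,0.085,-0.35],0]

```text
t: 13.88
tcp_pos: [0.5217, 0.004, 0.0305]
eef_rot: [[-0.543, 0.84, -0.004], [0.84, 0.543, 0.001], [0.003, -0.003, -1.0]]
force: [-0.7, 0.6, -0.7]
grip_width: 0.027
gripper_force: 39.8
```

Call:
play_rows:
  steps:
    - [-1,[0,0,0],0]

```text
t: 14.0
tcp_pos: [0.5239, 0.0036, 0.0332]
eef_rot: [[-0.543, 0.84, 0.001], [0.84, 0.543, -0.0], [-0.001, 0.001, -1.0]]
force: [0.3, 0.4, -0.5]
grip_width: 0.0268
gripper_force: 39.8
```

Call:
play_rows:
  steps:
    - [-1,[0,0,-0.018],0]
    - [-1,[0,0,-0.018],0]
    - [-1,[0,0,-0.018],0]

```text
t: 14.38
tcp_pos: [0.5235, 0.0037, 0.027]
eef_rot: [[-0.543, 0.84, 0.0], [0.84, 0.543, -0.0], [-0.0, 0.0, -1.0]]
force: [0.5, 0.5, -0.2]
grip_width: 0.0271
gripper_force: 39.8
```

Call:
play_rows:
  steps:
    - [-0.2,[0,0,0],0]
    - [-0.2,[0,0,0],0]
    - [-0.2,[0,0,0],0]

```text
t: 14.75
tcp_pos: [0.5233, 0.0037, 0.0267]
eef_rot: [[-0.543, 0.84, 0.0], [0.84, 0.543, -0.0], [-0.0, 0.0, -1.0]]
force: [0.4, -0.7, 0.2]
grip_width: 0.0341
gripper_force: 0.0
```

Call:
play_rows:
  steps:
    - [-0.2,[0,0,0.15],0]
    - [-0.2,[0,0,0.35],0]
    - [-0.2,[0,0,0.54],0]
    - [-0.2,[-0.1,0,0.7],0.058]
    - [-0.2,[-0.1,0,0.76],0.117]

```text
t: 15.38
tcp_pos: [0.4927, 0.0038, 0.2577]
eef_rot: [[-0.812, 0.584, 0.004], [0.584, 0.812, -0.001], [-0.003, 0.002, -1.0]]
force: [0.5, -0.1, -0.1]
grip_width: 0.034
gripper_force: 0.0
```

Run:
```python
from h import *
import pickle
s=r.get_state(); c=cam("wrist",s); im=eyes.capture("wrist"); cv2.imwrite("pics/w4.png",im); pickle.dump(c,open("w4.pkl","wb"))
print(s["t"],np.round(s["tcp_pos"],4),np.round(s["eef_rot"],3).tolist())
m=cv2.inRange(cv2.cvtColor(im,cv2.COLOR_BGR2HSV),(15,35,120),(35,255,255)); k,l,st,cc=cv2.connectedComponentsWithStats(m)
for i in range(1,k):
    if st[i][4]>150: print(st[i],cc[i].round(1),onz(c,cc[i],.036)[:2].round(4))
cv2.imwrite("pics/w4v.png",cv2.resize(im,(640,480),interpolation=3))
```

```text
15.375 [0.4927 0.0038 0.2577] [[-0.812, 0.584, 0.004], [0.584, 0.812, -0.001], [-0.003, 0.002, -1.0]]
[491 161  21  62 641] [504.3 186.7] [0.6986 0.2512]
[256 175  26  54 935] [268.5 201.8] [ 0.5368 -0.0077]
[223 193  25  27 474] [234.9 206.4] [ 0.5174 -0.0448]
[  3 264  33  30 566] [ 18.9 278.9] [ 0.4247 -0.3606]
```

View pics/w4v.png

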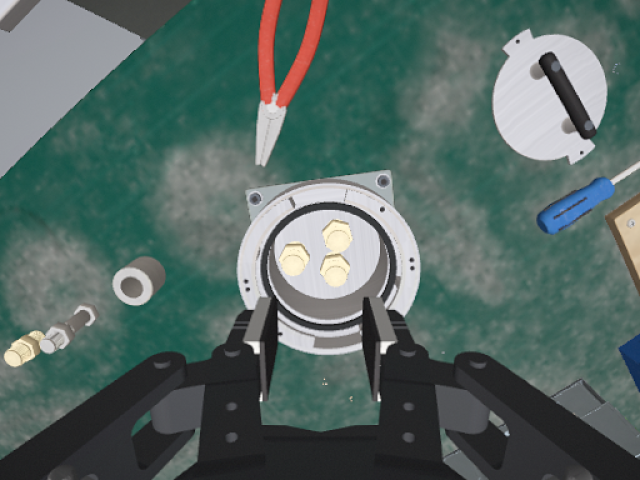

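All three nipples stand upright in the pot, with tops at (337,241), (293,257) and (335,273). The lid is untouched at (550,97). Now to the lid.

Call:
play_rows:
  steps:
    - [0.2,[0.03,0.2,0],0.058]
    - [0.2,[0.07,0.4,-0.05],0.117]
    - [0.2,[0.1,0.6,-0.1],0.176]
    - [0.2,[0.133,0.8,-0.15],0.214]
    - [0.2,[0.133,0.82,-0.25],0.214]

```text
t: 16.05
tcp_pos: [0.5336, 0.2533, 0.1783]
eef_rot: [[-0.999, -0.045, 0.001], [-0.045, 0.999, 0.001], [-0.001, 0.001, -1.0]]
force: [0.2, -0.9, -0.6]
grip_width: 0.0509
gripper_force: 0.0
```

Call:
play_rows:
  steps:
    - [0.2,[0,0,0],0]
    - [0.2,[0,0,0],0]

```text
t: 16.3
tcp_pos: [0.5334, 0.2491, 0.1804]
eef_rot: [[-0.999, -0.041, 0.0], [-0.041, 0.999, -0.0], [-0.0, -0.0, -1.0]]
force: [0.4, 0.1, 0.6]
grip_width: 0.0513
gripper_force: 0.0
```

Run:
```python
from h import *
import pickle
s=r.get_state(); c=cam("wrist",s); im=eyes.capture("wrist"); cv2.imwrite("pics/w5.png",im); pickle.dump(c,open("w5.pkl","wb"))
print(s["t"],np.round(s["tcp_pos"],4),np.round(s["eef_rot"],3).tolist())
g=cv2.cvtColor(im,cv2.COLOR_BGR2GRAY); b=(g<60).astype(np.uint8); b[285:]=0
k,l,st,cc=cv2.connectedComponentsWithStats(b)
for i in range(1,k):
    if st[i][4]>3: print(st[i],cc[i].round(1),onz(c,cc[i],.006)[:2].round(4))
cv2.imwrite("pics/w5v.png",cv2.resize(im,(640,480),interpolation=3))
```

```text
16.3 [0.5334 0.2491 0.1804] [[-0.999, -0.041, 0.0], [-0.041, 0.999, -0.0], [-0.0, -0.0, -1.0]]
[1 0 4 3 7] [2.3 0.6] [ 0.3632 -0.0073]
[7 0 7 2 7] [10.   0.6] [0.3639 0.0016]
[15  0  3  2  4] [16.2  0.2] [0.3641 0.0087]
[22  0  6  4 10] [25.2  0.7] [0.3651 0.0186]
[39  0 10 17 50] [43.6  7.5] [0.3725 0.0381]
[43  0 55 34 88] [73.1 16. ] [0.3814 0.0685]
[502   0   5   3   9] [503.6   1.4] [0.3448 0.486 ]
[54  4  6  4  9] [56.7  5.1] [0.3709 0.0521]
[48  7  5  4  6] [50.3  8.8] [0.374  0.0452]
[4 9 3 3 4] [5.2 9.8] [ 0.3722 -0.0044]
[415  11  49 102 894] [436.3  59.6] [0.4073 0.4219]
[466  20   5   6   6] [467.8  22.5] [0.3697 0.4497]
[434  30  25  65 270] [445.5  61. ] [0.4079 0.4318]
[253 143  14  91 782] [260.1 189.7] [0.5468 0.2549]
[ 85 146   3   9  12] [ 86.2 149.9] [0.511  0.0717]
[  0 148  14  22  26] [  6.8 157.8] [ 0.5215 -0.0219]
[ 79 149   4   4  13] [ 80.4 150.4] [0.5116 0.0652]
[ 19 166   4   4  11] [ 20.2 167.5] [ 0.532  -0.0073]
[  0 178  22  66 235] [ 13.5 221.7] [ 0.5962 -0.0278]
[502 223   6   2   7] [504.9 223.7] [0.5758 0.5416]
[ 25 225   4   3   8] [ 26.6 226.2] [
[... 348 characters left out ...]
 [314.6 265.7] [0.6346 0.3214]
[ 43 244   7   7  17] [ 46.9 246.4] [0.6251 0.0094]
[487 247  12   1  12] [492.5 247. ] [0.6057 0.5339]
[ 41 248   4   3  10] [ 42.3 249.2] [0.6292 0.0028]
[169 250  14  10  82] [175.5 254.5] [0.6268 0.1625]
[330 250  14   9  78] [335.8 254.4] [0.6194 0.3442]
[165 261  12   3  32] [170.8 262. ] [0.6367 0.1566]
[335 261  11   3  31] [340. 262.] [0.6289 0.3503]
[209 263   7   2   8] [212.4 263.1] [0.6358 0.2044]
[145 265  34  20 334] [164.1 277.2] [0.657  0.1477]
[231 265  14   4  15] [237.3 266.6] [0.639 0.233]
[334 265  33  20 329] [347.4 277.2] [0.6485 0.3616]
[247 269   6   1   6] [249.5 269. ] [0.6415 0.247 ]
[254 268   5   1   5] [256. 268.] [0.6399 0.2544]
```

View pics/w5v.png

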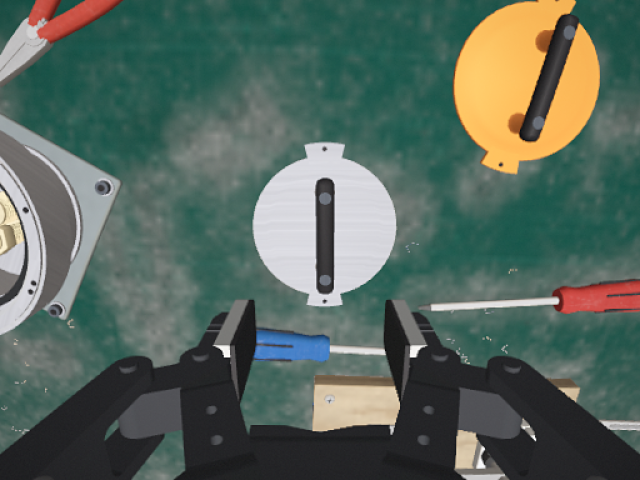

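The close view shows the grey lid at (324,227), with lug holes at (324,150) and (324,300). The bar runs along x=325 from row 178 to 294, parallel to the tool's x axis. The orange one stays at (527,80).

Run:
```python
from h import *
import pickle
c=pickle.load(open("w5.pkl","rb"));c1=pickle.load(open("w1.pkl","rb")); im=cv2.imread("pics/w5.png")
g=cv2.cvtColor(im,cv2.COLOR_BGR2GRAY)
def dk(u,v,w=4):
    p=g[v-w:v+w+1,u-w:u+w+1].astype(float); q=np.clip(np.median(p)-25-p,0,None); y,x=np.mgrid[-w:w+1,-w:w+1]; return np.array([u+(q*x).sum()/q.sum(),v+(q*y).sum()/q.sum()])
A,B=dk(260,120),dk(259,240); a,b=onz(c,A,.006),onz(c,B,.006); print(A,B,a,b,"mid",(a+b)/2,"ang",np.degrees(np.arctan2(*(b-a)[1::-1])),np.linalg.norm(b-a))
(x,y),wh,an=cv2.minAreaRect(np.argwhere((g[130:240,245:275]<75))[:,::-1].astype(np.float32)+np.array([245,130],np.float32)); print((x,y),wh,an)
print("bar",tri(c,np.array([x,y]),c1,np.array([356.87,189.99])),onz(c,np.array([x,y]),.039))
```

```text
[259.23062382 118.70604915] [259.30332681 240.57338552] [0.47384744 0.25084246 0.006     ] [0.60542474 0.25667898 0.006     ] mid [0.53963609 0.25376072 0.006     ] ang 2.5398699495306247 0.1317066841555116
(260.0697937011719, 189.38775634765625) (92.97130584716797, 18.627864837646484) 85.50284576416016
bar (array([0.5392014 , 0.25422384, 0.03169884]), np.float64(0.000660437433587508)) [0.53755727 0.25403288 0.039     ]
```

Call:
play_rows:
  steps:
    - [0.2,[0.019,0.016,-0.15],0]
    - [0.2,[0.019,0.016,-0.35],0]
    - [0.2,[0.019,0.016,-0.54],0]
    - [0.2,[0.019,0.016,-0.54],0]
    - [0.2,[0.019,0.016,-0.54],0]
  force: 100

```text
t: 16.98
tcp_pos: [0.5404, 0.2546, 0.0203]
eef_rot: [[-0.999, -0.042, 0.003], [-0.042, 0.999, 0.001], [-0.003, 0.001, -1.0]]
force: [0.6, 0.4, 0.9]
grip_width: 0.0515
gripper_force: 0.0
```

Call:
play_rows:
  steps:
    - [-1,[0,0,0],0]
    - [-1,[0,0,0],0]
    - [-1,[0,0,0],0]
    - [-1,[0,0,0],0]
    - [-1,[0,0,0],0]

```text
t: 17.6
tcp_pos: [0.5398, 0.2548, 0.0195]
eef_rot: [[-0.999, -0.043, 0.003], [-0.043, 0.999, 0.001], [-0.003, 0.0, -1.0]]
force: [-2.7, -1.9, 14.6]
grip_width: 0.0119
gripper_force: 98.8
```

Call:
play_rows:
  steps:
    - [-1,[0,0,0],0]
    - [-1,[0,0,0],0]
    - [-1,[0,0,0],0]

```text
t: 17.98
tcp_pos: [0.5398, 0.2547, 0.0195]
eef_rot: [[-0.999, -0.043, 0.003], [-0.043, 0.999, 0.0], [-0.003, 0.0, -1.0]]
force: [-2.6, -2.1, 15.4]
grip_width: 0.0115
gripper_force: 98.8
```

Run:
```python
from h import *
import pickle
for n,sc,L in(("w4",.8,[(411,262),(247,288),(382,209)]),("w2",.64,[(697,302),(517,197)])):
    c=pickle.load(open(n+".pkl","rb")); g=cv2.cvtColor(cv2.imread(f"pics/{n}.png"),cv2.COLOR_BGR2GRAY); P=[]
    for u in L:
        u=np.array(u)*sc; u0,v0=u.round().astype(int); w=7; p=g[v0-w:v0+w+1,u0-w:u0+w+1].astype(np.uint8)
        q=(p<110).astype(np.uint8); k,l,st,cc=cv2.connectedComponentsWithStats(q)
        ok=[cc[i]+[u0-w,v0-w] for i in range(1,k) if 1<st[i][4]<16]; print(n,[(o.round(1).tolist(),onz(c,o,.081)[:2].round(4).tolist()) for o in ok]); P.append(np.mean([onz(c,o,.081)[:2] for o in ok],0))
    d=P[1]-P[0]; print("mid",(P[0]+P[1])/2,np.linalg.norm(d),"lock ang",np.degrees(np.arctan2(d[1],d[0])))
```

```text
w4 [([329.0, 207.5], [0.5677, 0.0487]), ([329.3, 214.0], [0.5743, 0.045])]
w4 [([196.5, 224.5], [0.499, -0.0806]), ([197.7, 231.0], [0.5058, -0.0844]), ([191.2, 235.0], [0.5053, -0.0934])]
w4 [([305.3, 167.3], [0.5154, 0.0519])]
mid [ 0.53719797 -0.01965171] 0.14914009483823806 lock ang -116.9705844397876
w2 [([447.5, 190.0], [0.568, 0.0483]), ([452.4, 196.1], [0.5748, 0.0551]), ([443.0, 196.0], [0.5747, 0.0443])]
w2 [([324.5, 120.0], [0.4972, -0.09]), ([333.1, 122.1], [0.4992, -0.0813]), ([329.0, 129.0], [0.5059, -0.085]), ([337.7, 131.8], [0.5086, -0.0762])]
mid [ 0.53760789 -0.01694629] 0.14959297964840632 lock ang -117.7966405536079
```

Call:
play_rows:
  steps:
    - [-1,[0,0,0.18],0]
    - [-1,[0,0,0.39],0]
    - [-1,[0,-0.18,0.39],-0.05]
    - [-1,[0,-0.38,0.39],-0.1]
    - [-1,[0,-0.58,0.39],-0.15]

```text
t: 18.6
tcp_pos: [0.5387, 0.079, 0.1354]
eef_rot: [[-0.908, 0.419, 0.001], [0.419, 0.908, -0.0], [-0.001, 0.0, -1.0]]
force: [1.1, -1.7, -2.7]
grip_width: 0.0116
gripper_force: 98.6
```

Call:
play_rows:
  steps:
    - [-1,[-0.007,-0.18,0],-0.019]
    - [-1,[-0.007,-0.33,0],-0.019]
    - [-1,[-0.007,-0.33,0],-0.019]
    - [-1,[-0.007,-0.33,0],-0.019]
    - [-1,[-0.007,-0.33,0],-0.019]

```text
t: 19.23
tcp_pos: [0.5368, -0.0175, 0.1348]
eef_rot: [[-0.884, 0.468, 0.0], [0.468, 0.884, 0.0], [-0.0, 0.0, -1.0]]
force: [-0.3, 0.5, -3.0]
grip_width: 0.012
gripper_force: 98.7
```

Run:
```python
from h import *
import pickle
s=r.get_state(); c=cam("wrist",s); im=eyes.capture("wrist"); cv2.imwrite("pics/w6.png",im); pickle.dump(c,open("w6.pkl","wb"))
print(s["t"],np.round(s["tcp_pos"],4),np.round(s["eef_rot"],3).tolist(),np.round(s["force"],1))
cv2.imwrite("pics/w6v.png",cv2.resize(im[40:340,100:420],(800,600)[:2] if 0 else (640,600),interpolation=3))
```

```text
19.225 [ 0.5368 -0.0175  0.1348] [[-0.884, 0.468, 0.0], [0.468, 0.884, 0.0], [-0.0, 0.0, -1.0]] [-0.3  0.5 -3. ]
```

View pics/w6v.png

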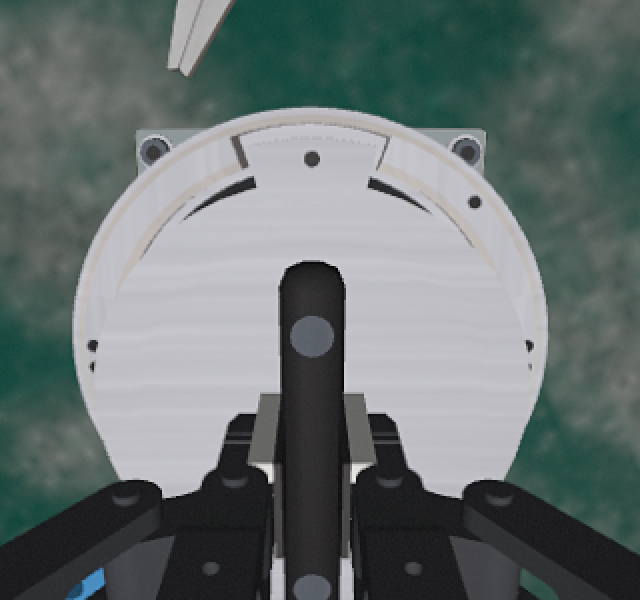

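The crop shows the lug, with its hole at (312,158), centred between the gap's edges at x≈238 and 385. The single dot is at (475,202) and the pairs are at (92,355) and (530,355).

Run:
```python
from h import *
import pickle
c=pickle.load(open("w6.pkl","rb"))
f=lambda u,z:onz(c,np.array(u)/2+[100,40],z)[:2]
h=f((312,158),.1213); print("hole",h); s=f((475,202),.081); p=(f((92.5,355.5),.081),f((529.5,355),.081)); print("dot",s,"pairs mid",(p[0]+p[1])/2,p)
a=np.radians(180-27.9); print("lid ctr from hole",h-.0659*np.array([np.cos(a),np.sin(a)])); a-=np.pi/4; print("pot ctr from dot",s-.0735*np.array([np.cos(a),np.sin(a)]))
```

```text
hole [0.47831292 0.01389403]
dot [0.51561162 0.05224142] pairs mid [ 0.53685361 -0.01738441] (array([ 0.50224967, -0.08288653]), array([0.57145756, 0.04811772]))
lid ctr from hole [ 0.53655307 -0.01694254]
pot ctr from dot [ 0.53722358 -0.01800936]
```

Call:
play_rows:
  steps:
    - [-1,[0.002,-0.003,-0.07],0]
    - [-1,[0.002,-0.003,-0.12],0]
    - [-1,[0.002,-0.003,-0.14],0]
    - [-1,[0.002,-0.003,-0.152],0]
    - [-1,[0.002,-0.003,-0.152],0]

```text
t: 19.9
tcp_pos: [0.5376, -0.0191, 0.0896]
eef_rot: [[-0.883, 0.468, 0.001], [0.468, 0.883, 0.0], [-0.0, 0.0, -1.0]]
force: [-0.4, -0.3, -1.9]
grip_width: 0.012
gripper_force: 98.9
```

Call:
play_rows:
  steps:
    - [-1,[0,0,0],0]
    - [-1,[0,0,0],0]

```text
t: 20.15
tcp_pos: [0.5377, -0.0193, 0.0896]
eef_rot: [[-0.883, 0.469, 0.001], [0.469, 0.883, 0.0], [-0.001, 0.0, -1.0]]
force: [-0.4, 1.4, 4.7]
grip_width: 0.0116
gripper_force: 99.5
```

Call:
play_rows:
  steps:
    - [-1,[0,0,-0.012],0]
    - [-1,[0,0,-0.024],0]
    - [-1,[0,0,-0.03],0]
    - [-1,[0,0,-0.03],0]
    - [-1,[0,0,-0.03],0]

```text
t: 20.78
tcp_pos: [0.5379, -0.0194, 0.0815]
eef_rot: [[-0.883, 0.469, 0.002], [0.469, 0.883, -0.0], [-0.002, 0.001, -1.0]]
force: [-4.9, 2.9, 20.5]
grip_width: 0.0119
gripper_force: 102.0
```

Call:
play_rows:
  steps:
    - [-1,[0,0,0],0]
    - [-1,[0,0,0],0]

```text
t: 21.02
tcp_pos: [0.5378, -0.0194, 0.0815]
eef_rot: [[-0.883, 0.469, 0.002], [0.469, 0.883, -0.0], [-0.002, 0.001, -1.0]]
force: [-6.4, 2.4, 20.9]
grip_width: 0.0116
gripper_force: 102.0
```

Call:
play_rows:
  steps:
    - [-1,[-0.003,0.002,0],-0.03]
    - [-1,[-0.003,0.002,0],-0.06]
    - [-1,[-0.003,0.002,0],-0.09]
    - [-1,[-0.003,0.002,0],-0.12]
    - [-1,[-0.003,0.002,0],-0.15]

```text
t: 21.65
tcp_pos: [0.538, -0.0192, 0.0815]
eef_rot: [[-0.572, 0.82, 0.004], [0.82, 0.572, -0.001], [-0.003, 0.002, -1.0]]
force: [0.1, 0.0, 14.4]
grip_width: 0.0118
gripper_force: 101.2
```

Call:
play_rows:
  steps:
    - [-1,[0,0,0],-0.03]
    - [-1,[0,0,0],-0.06]
    - [-1,[0,0,0],-0.08]
    - [-1,[0,0,0],-0.1]
    - [-1,[0,0,0],-0.1]

```text
t: 22.28
tcp_pos: [0.538, -0.0191, 0.0815]
eef_rot: [[-0.292, 0.956, 0.004], [0.956, 0.292, -0.001], [-0.002, 0.003, -1.0]]
force: [-0.2, 0.3, 15.2]
grip_width: 0.0116
gripper_force: 101.2
```

Run:
```python
from h import *
s=r.get_state(); c=cam("wrist",s); im=eyes.capture("wrist"); cv2.imwrite("pics/w7.png",im)
R=np.array(s["eef_rot"]); print(s["t"],np.round(s["tcp_pos"],4),"bar ang",np.degrees(np.arctan2(-R[1,0],-R[0,0])),np.round(s["force"],1),np.round(s["wrist_torque"],2),s["gripper_force"])
cv2.imwrite("pics/w7v.png",cv2.resize(im[40:340,100:420],(640,600),interpolation=3))
```

```text
22.275 [ 0.538  -0.0191  0.0815] bar ang -73.00926789172541 [-0.2  0.3 15.2] [-0.    0.06  0.12] 101.1819326877594
```

View pics/w7v.png

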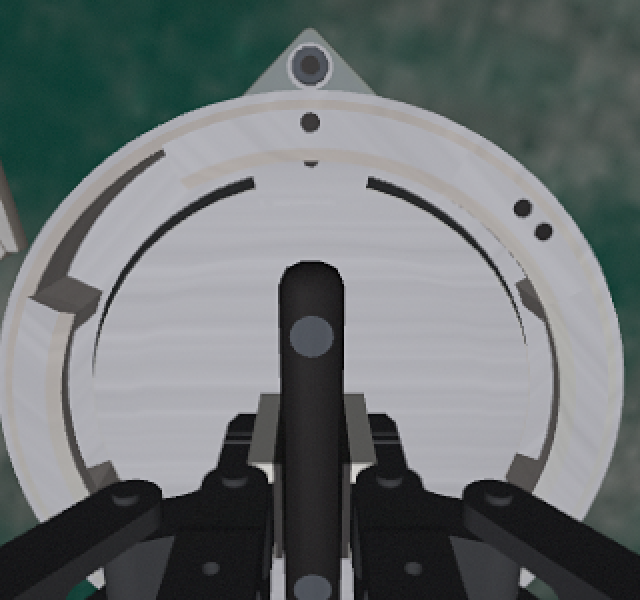

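The lug sits under the lip in line with the single dot at (310,122), and the dot pair at (533,220) is 45° further on. The lid is pressed on the stop at 15 N and gripped, so I hand in.

```bash
python3 -c "
from h import *
print(r.sign_off())"
```

```text
the job is handed in; nothing more can be done
None
```

I handed the job in at about 22 s with three nipples upright in the pot and the lid gripped, pressed fully down and turned 45° to the single-dot marks; no verdict was returned.

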